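# Shut and lock the sprung cover of the board test fixture

## Robot

A 6-joint arm with a two-finger parallel gripper is mounted at the origin on a cart in front of the work surface, level with it; the furniture and walls round the work are solid. World frame = base frame: x ahead of the robot, y to its left, z up, the work surface at z = 0. Lengths are in m, angles in rad, forces in N, time in s.
With the tool pointing down it reaches from about 0.275 to 0.75 m from the base axis. Payload 10.2 kg.
Tool frame: the origin (TCP) lies midway between the tips of the shut fingers; the grasp point (between the pads) lies 19 mm behind it; z points along the fingers, y is the line along which they close (so a half turn about z gives the same grasp; the last joint's range is limited). The gripper opens to 85 mm and grips with 20 to 120 N. Pads are 22 mm wide; open, the fingers measure 114 mm over their backs; the gripper's body (76 mm by 85 mm) begins 54 mm behind the grasp point. The pads swing forward as they close: fully open they stand 13 mm farther back than shut.
Start: joints at [1.084, 0.313, 1.498, -0, 1.331, -0.223], TCP at [0.137, 0.507, 0.231] pointing down, gripper open.
Joint ranges: [-2.94, 2.94], [-0.97, 2.17], [0.19, 2.56], [-1.23, 4.37], [0.02, 3.11], [-2.88, 2.88]. Speed limits (rad/s): [2.39, 2.39, 3.01, 3.14, 3.14, 3.14].

## Interface

Orientations are given as [roll, pitch, yaw] about the fixed x, y, z axes, in that order (R = Rz(yaw) Ry(pitch) Rx(roll)).
In Python, from bench import robot gives the robot as it stands. The module is installed in compiled form; this text tells all that it offers.
- The arm moves only by the tool servo_tool, never from a script. Its argument "commands" is a list of rows, each a list of 3 entries, a list of its own where there are three numbers: the shift along the tool's x, y, z in mm, then the turn about the tool's z in degrees, then the opening, from -1 (shut) to 1 (fully open), so that 0 is half open. A call has 1 to 12 rows; each row is the pose to reach, as a shift and turn from the pose commanded when the call began, along the tool's axes at that moment; what a row does not reach only later rows make up. A row lasts 1/12 s, in which the tool goes at most 41.7 mm and 7.16 degrees, less where a joint would pass 70% of its speed; a pose out of reach is approached as far as the arm can. A call with a gripper value outside its range is refused whole. The fingers move at their own pace and stop on an object; "squeeze" is the grip in N (left out, the last holds). Time passes only in rows, so rows that repeat a pose let the fingers close. It gives the time, the measured TCP pose, the force, the opening and the grip force at its end, in the units of the state.
- robot.observe(): the state, without advancing time (a new reading comes with each control period).
- robot.read_camera(name): name is "scene" or "side" or "wrist"; returns (picture, depth): 420x560x3 uint8, blue, green, red; 420x560 float32, m along the optical axis (not along the pixel's ray), 0 where there is no reading.
- robot.get_calibration(name): a dict with "mtx" (3x3 intrinsics, pixels), "rvec" (rotation vector, rad) and "tvec" (3), from world to camera coordinates, as OpenCV has them. Camera axes: x right, y down, z forward; pixel columns grow to the right and rows downward; lengths in m; the calibration is good to about 2 mm. The wrist camera is an equidistant fisheye: a pixel r from the principal point sees the ray r / f radians off the axis. A picture is of the moment at which its call begins: read the wrist's pose just before it. get_calibration takes no time and is no camera call; for the wrist camera it gives the pose at the moment of the call.
- robot.hand_in(): hands the job in; it is judged then, once.
The state is a dict: "t": time; "qpos": joint angles; "qvel": joint speeds; "tau": joint torques, N m; "tool_pos": TCP position; "orientation": TCP orientation; "ft_force": force on the tool from outside, world axes, zero at the start; "moment": the same for the moment, N m; "width": opening from 0.0 (shut) to 1.0 (fully open); "gripper_force": force on a finger pad.
Only numpy, scipy, OpenCV 4.12 (cv2) and the standard library are available. Lean on these libraries where they do the work, as an engineer would, in place of code of your own. Each camera call takes 0.05 s, during which the arm holds its last target. There are 200 camera calls.

## Task

Close the test fixture over the circuit board: tip its open blue sprung cover up and over its snap point so that its spring throws it fully shut by itself (do not press or guide it down once it has gone over). Then push the red-headed locking pin gently along its channel, through the knuckles of fixture and cover, until its head is fully home. Leave the other things on the desk alone.

Things in the scene. Friction and masses are not known exactly. Their poses are not given: they have to be found in the camera images.
- fixture: Test fixture, fixed: grey base slab x -130 to +70, y -85 to +75 mm (fixture frame), top at z 30. Origin on the desk under the green board in its nest, z up. The cover's hinge runs along fixture x on the left (+y) side; the lock runs along x on the right (-y) side.
- hinge (a point): Middle of the cover's hinge line, fixture x 0, y +55, z 54 mm; the hinge runs along fixture x. The blue cover plate is 100 mm along the hinge, 8 mm thick with its mid-plane through the hinge line, and reaches 103 mm from it; a knuckle 20 mm wide at the middle of its free edge reaches 134 mm.
- cover (a joint): Cover angle, rad: 0 shut flat over the board, 2.85 fully open against its stop (start), lying out on the +y side 17 degrees above level. A spring holds it at either stop: 3 to 6 N at the free edge raise it. It snaps over near upright (at about 1.4), then shuts itself in about 0.5 s; no finger may touch fixture or cover from 0.8 to 0.15.
- cover_tip (a point): Middle of the outermost edge of the cover's knuckle, 134 mm from the hinge line, on the face that is underneath when the cover is open (on top when shut). Open, it hangs about 90 mm above the desk with free room below: a fingertip tilted to point in towards the hinge reaches under it.
- lock_mouth (a point): Centre of the near mouth of the lock bore (15 mm wide, along fixture x), fixture x -42, y -66, z 44.5 mm. Fixed knuckles at x -42 to -12 and +12 to +42, 26 mm wide, tops at z 59; the shut cover's knuckle fills the gap. Before the mouth a channel of two rails (tops at z 38, 31 mm apart inside) at x -130 to -46 guides the pin's head.
- pin: Loose 100 g locking pin: steel shank 12 mm thick, 80 long, tapered nose; red head 26 mm in diameter, 10 thick. Origin on the axis at the head's front face (back face 10 mm behind); x along the shank and fixture x. Lies level at fixture y -66, z 43, nose in the first knuckle. Home: head against it, origin at fixture x -42. Slides with under 2 N; blocked unless the cover is fully shut.
- flux_bottle: Small white bottle with a blue cap, 26 mm wide, 66 mm tall, on the right of the desk; origin under its centre. To be left alone.
- cream_jar: White and pink jar, 52 mm wide, 60 mm tall, on the right of the desk; origin under its centre. To be left alone.
Things that resemble listed ones, but are neither listed nor needed, are in the scene too. Leave any brown or green look-alike of the pin alone.

How it is judged:
By the outcome, as a careful person would: the job done as asked, in the order asked, and still so for the second after the job is handed in, with the robot touching nothing.
It also fails if it takes over 48 s, if anything falls off the work surface, if the arm or the gripper's body presses on something with over 40 N, if the wrist force passes 120 N, or if a joint passes its speed limit or range.

## Working session

There is one attempt and no reset: what is moved stays moved. The work goes in short steps, Python scripts to look and compute and a tool call to move; the robot and the scene stay as the last step left them, time stands still between calls to the robot, and variables do not carry over. Pictures are saved under pics/ and viewed, at most 10 in all, crops included, and the job is handed in when it is done.

Besides the shell and the picture viewer there is one more tool, called as name([rows], argument=value, ...), one row to a line, values as JSON. servo_tool: Moves the arm, as the interface text tells. Its arguments: {"type":"object","properties":{"commands":{"type":"array"},"squeeze":{"type":"number"}},"required":["commands"]}

```bash
mkdir -p pics; cat > h.py <<'E'
import numpy as np, cv2
from scipy.spatial.transform import Rotation as R
from bench import robot
def cam(n):
    c=robot.get_calibration(n); im,d=robot.read_camera(n); return c,im,d
def cloud(c,d):
    K=np.array(c["mtx"]);h,w=d.shape;u,v=np.meshgrid(np.arange(w),np.arange(h))
    p=np.stack([(u-K[0,2])/K[0,0]*d,(v-K[1,2])/K[1,1]*d,d],-1)
    Rm=cv2.Rodrigues(np.array(c["rvec"],float))[0]
    return (p-np.array(c["tvec"],float).reshape(3))@Rm
E
python3 - <<'E'
from h import *
a=[]
for n in("scene","side"):
    c,im,d=cam(n);np.savez(n,im=im,d=d,P=cloud(c,d));a.append(im)
    K=np.array(c["mtx"]);Rm=cv2.Rodrigues(np.array(c["rvec"],float))[0];print(n,-Rm.T@np.array(c["tvec"],float).reshape(3))
    cv2.imwrite(f"pics/{n}.png",im)
print(robot.observe())
E
```

```text
scene [-0.21892075 -0.38905339  0.74865781]
side [0.32077964 1.02269985 0.51675348]
{'t': 0.1, 'qpos': array([ 1.08358818e+00,  3.13384764e-01,  1.49831319e+00, -8.32521443e-06,
        1.33098196e+00, -2.23421447e-01]), 'qvel': array([ 5.38191168e-05, -1.46062067e-03, -2.67236871e-03,  9.21440835e-04,
        9.63500956e-04,  9.89390892e-04]), 'tau': array([ 4.31004315e-03, -4.12896824e+01, -2.60138941e+01, -8.43351245e-05,
        3.05855210e-03, -1.21796145e-05]), 'tool_pos': array([0.13681235, 0.50664494, 0.23081509]), 'orientation': array([-3.14053063e+00, -2.33015805e-04,  2.87780781e+00]), 'ft_force': array([0.1562796 , 0.52190989, 0.25511573]), 'moment': array([0.00083005, 0.01730791, 0.00892503]), 'gripper_force': 0.0, 'width': 1.0001224650140756}
```

View pics/scene.png

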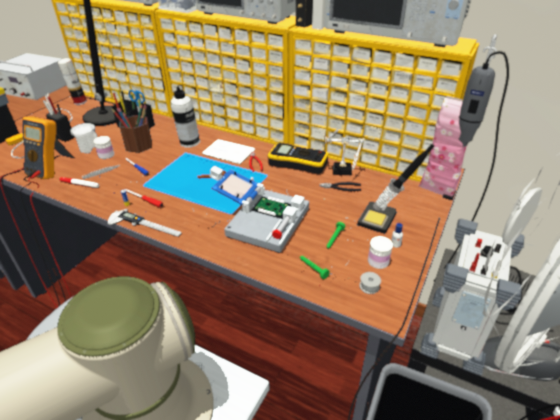

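View pics/side.png

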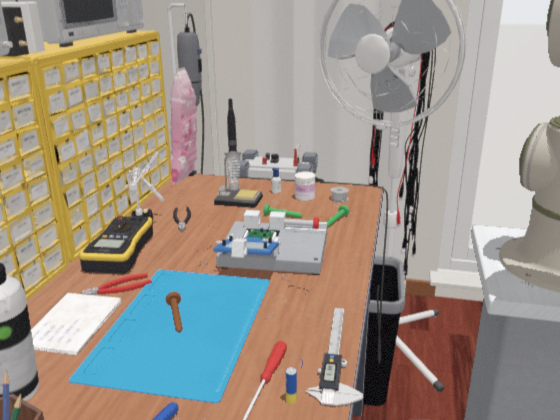

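The scene view shows the grey fixture at about (267,215), the blue cover open at (235,187) and the red pin head at (277,233). The side view shows the fixture at (272,243), the cover at (250,245) and the head at (316,223). Next I fit the fixture pose from both depth clouds.

```bash
python3 - <<'E'
from h import *
for n,(u0,u1,v0,v1) in {"scene":(205,320,165,255),"side":(205,340,200,285)}.items():
    z=np.load(n+".npz");im=z["im"][v0:v1,u0:u1].astype(int);P=z["P"][v0:v1,u0:u1].reshape(-1,3);d=z["d"][v0:v1,u0:u1].ravel()
    b,g,r=[im[...,i].ravel() for i in range(3)]
    ok=d>0
    desk=ok&(r>b+50)&(g>b)&(r-g>25);print(n,"desk z",np.median(P[desk][:,2]))
    sat=im.max(-1).ravel()-im.min(-1).ravel()
    slab=ok&(sat<35)&(abs(P[:,2]-.03)<.006)
    q=P[slab];c=np.median(q,0);q=q[np.linalg.norm(q[:,:2]-c[:2],axis=1)<.16]
    rc=cv2.minAreaRect((q[:,:2]*1000).astype(np.float32));print("slab",len(q),np.median(q[:,2]),rc);print(cv2.boxPoints(rc).round(1).tolist())
    for nm,m in dict(red=(r>150)&(g<70)&(b<80),green=(g>r+25)&(g>b+15),blue=(b>g+35)&(b>r+80)&(P[:,2]>.04)).items():
        q=P[ok&m];
        if len(q): print(nm,len(q),np.median(q,0).round(4),np.percentile(q,3,axis=0).round(3),np.percentile(q,97,axis=0).round(3))
    x0=cv2.resize(z["im"][v0:v1,u0:u1],None,fx=5,fy=5,interpolation=2);cv2.imwrite(f"pics/{n}_c.png",x0)
a,b=[cv2.imread(f"pics/{n}_c.png") for n in("scene","side")]
a=cv2.resize(a,(400,313));b=cv2.resize(b,(400,252));cv2.imwrite("pics/cc.png",np.vstack([a,b]))
E
```

```text
scene desk z 0.00022785019604670004
slab 1912 0.03030426811586867 ((549.9016723632812, 68.605224609375), (201.69789123535156, 160.42884826660156), 3.59088397026062)
[[444.20001220703125, 142.3000030517578], [454.29998779296875, -17.799999237060547], [655.5999755859375, -5.099999904632568], [645.5, 155.0]]
red 69 [0.4748 0.0034 0.0436] [ 0.472 -0.008  0.001] [0.779 0.252 0.055]
green 298 [0.5815 0.0742 0.034 ] [0.557 0.039 0.031] [0.605 0.113 0.038]
blue 454 [0.5651 0.1773 0.0713] [0.523 0.127 0.058] [0.623 0.227 0.087]
side desk z 0.0006272807226900723
slab 2396 0.030397903086126235 ((552.7467041015625, 69.25325775146484), (199.07196044921875, 164.30503845214844), 3.733013868331909)
[[448.1000061035156, 144.8000030517578], [458.79998779296875, -19.200000762939453], [657.4000244140625, -6.199999809265137], [646.7000122070312, 157.6999969482422]]
red 22 [0.4772 0.0133 0.0451] [0.474 0.008 0.038] [0.481 0.016 0.051]
green 405 [ 0.5717 -0.1013  0.0161] [ 0.447 -0.119  0.004] [0.616 0.071 0.036]
blue 295 [0.5598 0.2227 0.0829] [0.525 0.132 0.06 ] [0.618 0.232 0.088]
```

View pics/cc.png

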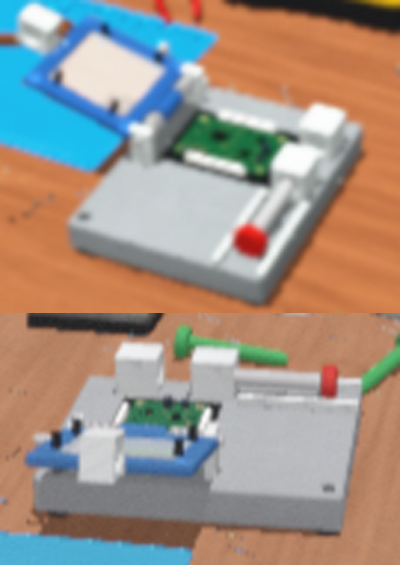

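The crops show the cover's white knuckle at about (40,28) in the top crop and (100,455) in the bottom one. The pin's red head is at (250,240) and (330,380). The two slab fits agree: yaw about 3.65°, origin about (0.581, 0.076), and the board centre confirms it.

The servo can't tilt the tool, so I'll grip the 20 mm knuckle with the pads closing along the hinge direction. The cover can then pivot in the grip.

```bash
cat >> h.py <<'E'
YAW=np.deg2rad(3.65);O=np.array([.5809,.0759,0])
RF=R.from_euler('z',YAW)
def F(x,y,z): return O+RF.apply(np.array([x,y,z])/1000)
def toF(p): return RF.inv().apply(np.asarray(p)-O)*1000
def G(th,r=126,n=9.5): # grip point in fixture
    return np.array([0,55-r*np.cos(th)-n*np.sin(th),54+r*np.sin(th)-n*np.cos(th)])
def shift(target):
    s=robot.observe();Rt=R.from_euler('xyz',s["orientation"])
    return Rt.inv().apply(target-s["tool_pos"])*1000
E
python3 - <<'E'
from h import *
g=G(2.85);print("G",g)
print(shift(F(0,g[1],180)).round(1), np.rad2deg(robot.observe()["orientation"]))
for n in("scene","side"):
    z=np.load(n+".npz");f=toF(z["P"].reshape(-1,3));im=z["im"].reshape(-1,3).astype(int)
    m=(abs(f[:,0])<25)&(f[:,1]>150)&(f[:,1]<200)&(f[:,2]>70)&(f[:,2]<140)&(im.max(1)-im.min(1)<60)
    print(n,m.sum(),np.percentile(f[m],[3,50,97],axis=0).round(1).tolist())
    m=(f[:,0]<-70)&(f[:,0]>-140)&(abs(f[:,1]+66)<20)&(f[:,2]>33)&(f[:,2]<62)&(im[:,2]>130)&(im[:,1]<90)
    print("head",m.sum(),np.percentile(f[m],[3,50,97],axis=0).round(1).tolist())
E
```

```text
G [  0.         172.95015081  99.32120831]
[-485.4 -136.2   50.8] [-1.79939151e+02 -1.33508222e-02  1.64886242e+02]
scene 130 [[-10.8, 152.6, 85.0], [-3.9, 163.9, 98.7], [10.7, 178.9, 113.5]]
head 56 [[-113.6, -77.8, 34.9], [-111.4, -69.0, 46.0], [-105.1, -59.0, 56.3]]
side 270 [[-9.0, 153.4, 87.0], [-1.6, 177.4, 101.9], [10.3, 183.4, 113.8]]
head 47 [[-111.1, -64.8, 37.9], [-106.5, -57.3, 48.7], [-101.5, -53.6, 56.4]]
```

servo_tool([
  [[-40,-11,4],7.1,0],
  [[-80,-22,8],14.2,0],
  [[-120,-34,12],21.3,0],
  [[-160,-45,17],28.4,0],
  [[-200,-56,21],35.5,0],
  [[-241,-68,25],42.7,0],
  [[-282,-79,29],49.8,0],
  [[-322,-90,34],56.9,0],
  [[-363,-102,38],64,0],
  [[-404,-113,42],71.2,0],
  [[-445,-125,46],71.2,0],
  [[-485,-136,51],71.2,0],
])

```text
t: 1.1
tool_pos: [0.5657, 0.2508, 0.1806]
orientation: [-3.141, 0.0, 1.634]
ft_force: [-0.7, 0.3, 0.9]
width: 0.5
gripper_force: 0.0
```

servo_tool([
  [[0,0,0],0,0],
  [[0,0,0],0,0],
])

```text
t: 1.27
tool_pos: [0.5651, 0.2508, 0.1796]
orientation: [-3.14, 0.0, 1.632]
ft_force: [0.3, -0.0, 0.7]
width: 0.497
gripper_force: 0.0
```

```bash
python3 - <<'E'
from h import *
c,im,d=cam("wrist");cv2.imwrite("pics/w1.png",im)
s=robot.observe();print(s["t"],toF(s["tool_pos"]),np.rad2deg(s["orientation"]),s["width"])
g=G(2.85);print(shift(F(0,g[1],g[2]-19)))
K=np.array(c["mtx"]);Rm=cv2.Rodrigues(np.array(c["rvec"],float))[0];print(K)
for y,nm in((88,"a"),):
  for X in(-10,10):
    for r,n in((134,27),(134,-4),(103,27)):
      p=F(*(G(2.85,r,n)+[X,0,0]));q=Rm@p+np.array(c["tvec"],float).reshape(3)
      a=np.arctan2(np.hypot(q[0],q[1]),q[2]);k=a*K[0,0]/np.hypot(q[0],q[1]);print(X,r,n,(K[0,2]+k*q[0]).round(1),(K[1,2]+k*q[1]).round(1))
E
```

```text
1.3167 [ -5.48219352 176.7488949  180.26291885] [-1.79912252e+02  1.69703817e-03  9.36300054e+01] 0.5005181397815055
[-3.79387056  5.63657276 99.93330777]
[[325.1922621    0.         274.45294343]
 [  0.         325.1922621  206.26766768]
 [  0.           0.           1.        ]]
-10 134 27 265.7 223.6
-10 134 -4 266.7 199.1
-10 103 27 266.6 258.2
10 134 27 295.8 223.5
10 134 -4 293.6 199.0
10 103 27 294.2 258.1
```

View pics/w1.png

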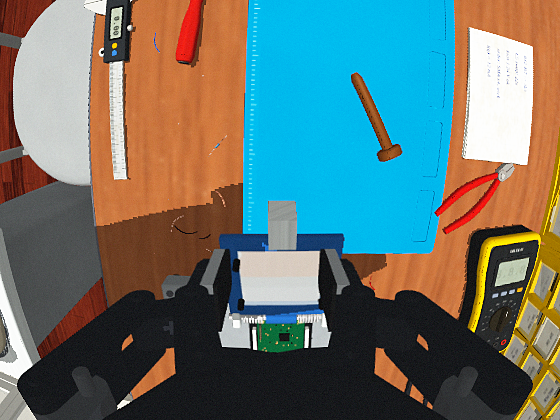

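The wrist view shows the knuckle at u 268–297, v 200–250. That is within about 1 mm of prediction, so I descend and grip.

servo_tool([
  [[-4,6,0],0,0],
  [[-4,6,25],0,0],
  [[-4,6,50],0,0],
  [[-4,6,75],0,0],
  [[-4,6,90],0,0],
  [[-4,6,100],0,0],
  [[-4,6,100],0,0],
  [[-4,6,100],0,0],
])

```text
t: 1.98
tool_pos: [0.5706, 0.2492, 0.0818]
orientation: [3.141, -0.0, 1.636]
ft_force: [0.3, -0.1, 0.2]
width: 0.501
gripper_force: 0.0
```

servo_tool([
  [[0,0,0],0,-0.3],
  [[0,0,0],0,-0.45],
  [[0,0,0],0,-0.55],
  [[0,0,0],0,-0.65],
  [[0,0,0],0,-0.75],
  [[0,0,0],0,-0.85],
  [[0,0,0],0,-1],
  [[0,0,0],0,-1],
], squeeze=35)

```text
t: 2.65
tool_pos: [0.5705, 0.2489, 0.0824]
orientation: [3.141, -0.0, 1.635]
ft_force: [-4.3, -0.5, 5.4]
width: 0.226
gripper_force: 35.0
```

```bash
python3 - <<'E'
from h import *
s=robot.observe();f=toF(s["tool_pos"]);print(s["t"],f,s["width"],s["gripper_force"],s["ft_force"])
# actual grip point in cover frame -> arc in tool axes
Rt=R.from_euler('xyz',s["orientation"])
g=f+[0,0,19];v=g[1:]-[55,54];r=np.hypot(*v);a0=np.arctan2(v[1],v[0])
for th in np.arange(2.85,1.19,-.05):
    a=a0+(2.85-th);p=np.array([f[0],55+r*np.cos(a),54+r*np.sin(a)-19])
    print(round(th,2),Rt.inv().apply(RF.apply(p-f)).round(1))
E
```

```text
2.65 [  0.61999866 173.30580023  82.41559808] 0.22637770446894456 34.95158669222292 [-4.32681267 -0.54596045  5.43009319]
2.85 [0. 0. 0.]
2.8 [-2.5  0.  -5.9]
2.75 [ -5.3   0.  -11.6]
2.7 [ -8.4   0.  -17.1]
2.65 [-11.8   0.  -22.6]
2.6 [-15.4   0.  -27.8]
2.55 [-19.3   0.  -32.8]
2.5 [-23.4   0.  -37.7]
2.45 [-27.8   0.  -42.3]
2.4 [-32.4   0.  -46.7]
2.35 [-37.2  -0.  -50.9]
2.3 [-42.2  -0.  -54.9]
2.25 [-47.4  -0.  -58.5]
2.2 [-52.8  -0.  -61.9]
2.15 [-58.3  -0.  -65.1]
2.1 [-64.   -0.  -67.9]
2.05 [-69.9  -0.  -70.5]
2.0 [-75.8  -0.  -72.8]
1.95 [-81.9  -0.  -74.8]
1.9 [-88.   -0.  -76.4]
1.85 [-94.3  -0.  -77.8]
1.8 [-100.5   -0.   -78.8]
1.75 [-106.9   -0.   -79.6]
1.7 [-1.132e+02 -1.000e-01 -8.000e+01]
1.65 [-1.196e+02 -1.000e-01 -8.010e+01]
1.6 [-1.26e+02 -1.00e-01 -7.98e+01]
1.55 [-1.323e+02 -1.000e-01 -7.930e+01]
1.5 [-1.386e+02 -1.000e-01 -7.840e+01]
1.45 [-1.449e+02 -1.000e-01 -7.730e+01]
1.4 [-1.511e+02 -1.000e-01 -7.580e+01]
1.35 [-1.572e+02 -1.000e-01 -7.400e+01]
1.3 [-1.632e+02 -1.000e-01 -7.190e+01]
1.25 [-1.691e+02 -1.000e-01 -6.950e+01]
1.2 [-1.749e+02 -1.000e-01 -6.680e+01]
```

servo_tool([
  [[-2.5,0,-6],0,-1],
  [[-8.5,0,-17],0,-1],
  [[-15.5,0,-28],0,-1],
  [[-23.5,0,-37.5],0,-1],
  [[-32.5,0,-46.5],0,-1],
  [[-42,0,-55],0,-1],
  [[-53,0,-62],0,-1],
  [[-64,0,-68],0,-1],
  [[-76,0,-73],0,-1],
  [[-88,0,-76.5],0,-1],
  [[-88,0,-76.5],0,-1],
  [[-88,0,-76.5],0,-1],
])

```text
t: 3.65
tool_pos: [0.5765, 0.1599, 0.1586]
orientation: [3.14, 0.001, 1.634]
ft_force: [-0.2, -0.4, 2.9]
width: 0.224
gripper_force: 35.6
```

```bash
python3 - <<'E'
from h import *
s=robot.observe();print(s["t"],toF(s["tool_pos"]),s["width"],s["gripper_force"],s["ft_force"])
c,im,d=cam("side");cv2.imwrite("pics/s2.png",cv2.resize(im[170:300,170:370],None,fx=3,fy=3))
f=toF(cloud(c,d).reshape(-1,3));q=im.reshape(-1,3).astype(int)
m=(q[:,0]>q[:,1]+35)&(q[:,0]>q[:,2]+80)&(abs(f[:,0])<60)&(f[:,2]>60)&(f[:,1]<200)&(f[:,1]>0)
v=f[m][:,1:]-[55,54];print(m.sum(),np.percentile(np.arctan2(v[:,1],-v[:,0])[np.hypot(*v.T)>50],[10,50,90]))
E
```

```text
3.65 [  0.98353461  84.10345586 158.59490802] 0.22408667995629314 35.614165892311576 [-0.18943367 -0.38411358  2.92157089]
7 [1.94099002 1.94979837 1.96241287]
```

View pics/s2.png

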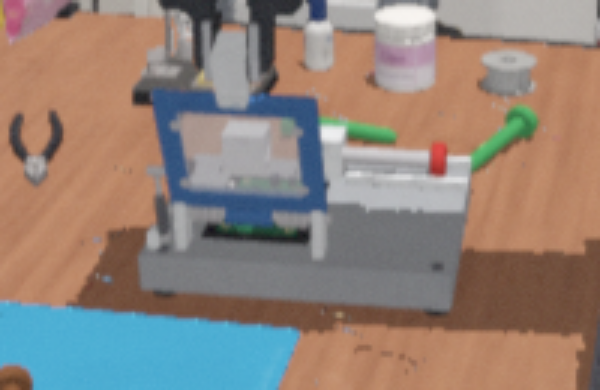

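The side view shows the cover held near upright, with the knuckle between the fingers at (232,70). Next I take it just over the snap point, release it, and back off up and away.

servo_tool([
  [[-12,0,-2.3],0,-1],
  [[-25,0,-3.5],0,-1],
  [[-38,0,-3.3],0,-1],
  [[-50,0,-2],0,-1],
  [[-63,0,0.7],0,-1],
  [[-75,0,4.6],0,-1],
  [[-75,0,4.6],0,1],
  [[-75,0,4.6],0,1],
  [[-70,0,0],0,1],
  [[-60,0,-25],0,1],
  [[-50,0,-60],0,1],
  [[-50,0,-60],0,1],
])

```text
t: 4.7
tool_pos: [0.581, 0.1133, 0.2242]
orientation: [3.132, 0.001, 1.637]
ft_force: [0.6, -0.2, 1.2]
width: 0.999
gripper_force: 0.0
```

servo_tool([
  [[0,0,0],0,0],
  [[0,0,0],0,-1],
  [[0,0,0],0,-1],
  [[0,0,0],0,-1],
])

```text
t: 5.03
tool_pos: [0.579, 0.1109, 0.2164]
orientation: [-3.139, -0.0, 1.635]
ft_force: [-0.5, -0.4, -0.0]
width: 0.449
gripper_force: 0.0
```

```bash
python3 - <<'E'
from h import *
s=robot.observe();print(s["t"],toF(s["tool_pos"]),s["width"],s["ft_force"])
a=[]
for n in("side","scene"):
    c,im,d=cam(n);u0,v0=(205,190) if n=="side" else (200,160)
    a.append(cv2.resize(im[v0:v0+100,u0:u0+140],None,fx=4,fy=4)[:300])
    f=toF(cloud(c,d).reshape(-1,3));q=im.reshape(-1,3).astype(int)
    m=(q[:,0]>q[:,1]+35)&(q[:,0]>q[:,2]+60)&(abs(f[:,0])<60)&(f[:,2]>40)&(f[:,1]<200)&(f[:,1]>-90)
    print(n,m.sum(),np.percentile(f[m],[3,50,97],axis=0).round(1).tolist() if m.any() else 0)
    m=(f[:,0]<-60)&(f[:,0]>-140)&(abs(f[:,1]+66)<20)&(f[:,2]>33)&(f[:,2]<62)&(q[:,2]>130)&(q[:,1]<90)
    print("head",m.sum(),np.percentile(f[m],[3,50,97],axis=0).round(1).tolist())
cv2.imwrite("pics/p3.png",np.vstack(a))
p=F(-150,-66,110);print(shift(p))
E
```

```text
5.0333 [  0.29158238  35.06118713 216.44103569] 0.4491125670279509 [-0.48670041 -0.43110015 -0.0339873 ]
side 313 [[-47.0, -40.6, 52.7], [0.8, 20.2, 58.4], [47.0, 61.3, 61.4]]
head 48 [[-110.8, -66.7, 37.3], [-106.6, -57.6, 48.3], [-102.0, -53.3, 55.4]]
scene 339 [[-49.9, -47.0, 52.5], [-16.2, 10.2, 57.8], [41.4, 58.7, 61.5]]
head 60 [[-114.4, -77.8, 36.1], [-111.6, -68.1, 46.7], [-105.2, -57.0, 55.3]]
[-100.89952326 -150.33926013  106.98106749]
```

View pics/p3.png

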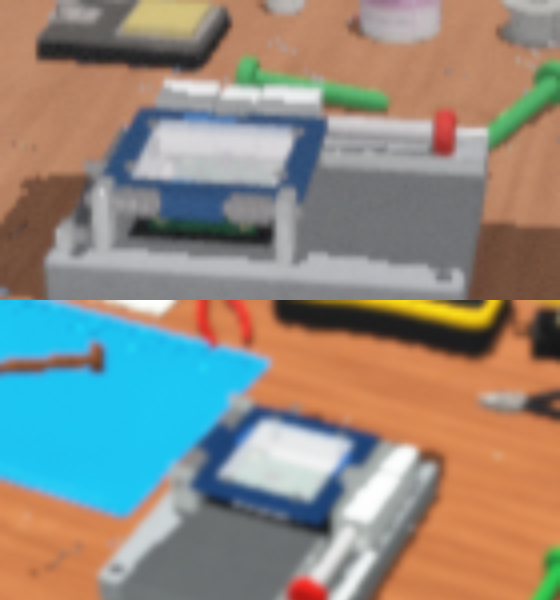

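Both views show the cover flat shut, with its top at z 58 and its knuckle in line between the fixed ones at about (240,98) in the top crop. The pin hasn't moved; its head's back face is at fixture x of about −112. Now I go behind the head with shut fingers.

servo_tool([
  [[-20,-30,0],0,-1],
  [[-40,-60,0],0,-1],
  [[-60,-90,0],0,-1],
  [[-80,-120,0],0,-1],
  [[-101,-150,0],0,-1],
  [[-101,-150,30],0,-1],
  [[-101,-150,65],0,-1],
  [[-101,-150,100],0,-1],
  [[-101,-150,130],0,-1],
  [[-101,-150,150],0,-1],
  [[-101,-150,150],0,-1],
  [[-101,-150,150],0,-1],
])

```text
t: 6.13
tool_pos: [0.436, 0.0005, 0.0675]
orientation: [-3.14, -0.001, 1.635]
ft_force: [1.0, 0.2, -0.1]
width: 0.002
gripper_force: 0.0
```

```bash
python3 - <<'E'
from h import *
s=robot.observe();print(toF(s["tool_pos"]),s["width"],s["ft_force"]);print(shift(F(-127,-66,40)))
E
```

```text
[-149.43261259  -66.00124559   67.46361789] 0.0019155461890988771 [ 1.03980753  0.19565453 -0.08070726]
[-2.28351187e-02  2.24734652e+01  2.74301888e+01]
```

servo_tool([
  [[0,0,14],0,-1],
  [[0,0,27],0,-1],
  [[0,0,27],0,-1],
  [[0,6,27],0,-1],
  [[0,11,27],0,-1],
  [[0,15,27],0,-1],
  [[0,18,27],0,-1],
  [[0,21,27],0,-1],
  [[0,24,27],0,-1],
  [[0,27,27],0,-1],
  [[0,30,27],0,-1],
  [[0,30,27],0,-1],
])

```text
t: 7.13
tool_pos: [0.4666, 0.0024, 0.0406]
orientation: [3.141, 0.0, 1.635]
ft_force: [0.7, -0.0, -0.8]
width: 0.003
gripper_force: 0.0
```

```bash
cat > look.py <<'E'
from h import *
s=robot.observe();print(s["t"],toF(s["tool_pos"]).round(1),s["ft_force"].round(2))
for n in("side","scene"):
    c,im,d=cam(n);f=toF(cloud(c,d).reshape(-1,3));q=im.reshape(-1,3).astype(int)
    m=(f[:,0]<-30)&(f[:,0]>-140)&(abs(f[:,1]+66)<20)&(f[:,2]>33)&(f[:,2]<62)&(q[:,2]>130)&(q[:,1]<90)
    print("head",m.sum(),np.percentile(f[m],[3,50,97],axis=0).round(1).tolist() if m.any() else 0)
    cv2.imwrite(f"pics/l_{n}.png",im)
E
python3 look.py
```

```text
7.1333 [-118.7  -66.    40.6] [ 0.72 -0.04 -0.76]
head 53 [[-103.6, -69.0, 38.7], [-99.4, -57.8, 48.1], [-94.8, -53.5, 56.3]]
head 20 [[-105.7, -77.9, 36.6], [-103.5, -74.8, 47.1], [-97.3, -72.3, 54.0]]
```

The head is sliding with the finger; contact is about 14.5 mm ahead of the TCP and 52 mm of travel remains. I'll keep pushing gently.

servo_tool([
  [[0,4,0],0,-1],
  [[0,8,0],0,-1],
  [[0,12,0],0,-1],
  [[0,16,0],0,-1],
  [[0,20,0],0,-1],
  [[0,24,0],0,-1],
  [[0,28,0],0,-1],
  [[0,31,0],0,-1],
  [[0,34,0],0,-1],
  [[0,37,0],0,-1],
  [[0,40,0],0,-1],
  [[0,40,0],0,-1],
])

```text
t: 8.23
tool_pos: [0.5066, 0.005, 0.0406]
orientation: [3.141, 0.0, 1.635]
ft_force: [-0.2, 0.4, 0.5]
width: 0.004
gripper_force: 0.0
```

```bash
python3 look.py
```

```text
8.2333 [-78.6 -66.   40.6] [-0.16  0.39  0.45]
head 47 [[-63.9, -64.2, 37.1], [-59.8, -57.7, 47.6], [-55.4, -53.0, 55.1]]
head 20 [[-66.7, -77.7, 35.2], [-62.9, -75.0, 46.2], [-56.2, -71.7, 54.2]]
```

servo_tool([
  [[0,2,0],0,-1],
  [[0,4,0],0,-1],
  [[0,6,0],0,-1],
  [[0,7,0],0,-1],
  [[0,8,0],0,-1],
  [[0,9,0],0,-1],
  [[0,9.5,0],0,-1],
  [[0,10,0],0,-1],
  [[0,10,0],0,-1],
])

```text
t: 9.08
tool_pos: [0.5161, 0.0057, 0.0405]
orientation: [3.142, 0.0, 1.635]
ft_force: [0.1, -1.1, -0.0]
width: -0.001
gripper_force: 0.1
```

servo_tool([
  [[0,0.5,0],0,-1],
  [[0,1,0],0,-1],
  [[0,1,0],0,-1],
])

```text
t: 9.33
tool_pos: [0.5171, 0.0057, 0.0405]
orientation: [3.142, 0.0, 1.635]
ft_force: [0.2, 0.6, -0.0]
width: -0.001
gripper_force: 0.2
```

```bash
python3 look.py
```

```text
9.3333 [-68.2 -66.   40.5] [ 0.15  0.62 -0.02]
head 45 [[-53.8, -68.7, 34.9], [-49.5, -57.7, 46.7], [-44.6, -53.2, 55.1]]
head 15 [[-55.0, -78.3, 37.4], [-53.5, -75.3, 46.1], [-47.3, -73.9, 53.1]]
```

Not seated yet, since there is no reaction force. I'll continue in half-millimetre steps.

servo_tool([
  [[0,0.5,0],0,-1],
  [[0,1,0],0,-1],
  [[0,1,0],0,-1],
])

```text
t: 9.68
tool_pos: [0.5181, 0.0058, 0.0405]
orientation: [3.142, -0.0, 1.635]
ft_force: [-0.1, -0.4, -0.3]
width: 0.001
gripper_force: 0.2
```

servo_tool([
  [[0,0.5,0],0,-1],
  [[0,1,0],0,-1],
  [[0,1,0],0,-1],
])

```text
t: 9.93
tool_pos: [0.5191, 0.0059, 0.0405]
orientation: [3.141, 0.0, 1.635]
ft_force: [-0.5, -0.0, 0.3]
width: -0.002
gripper_force: 0.2
```

servo_tool([
  [[0,0.5,0],0,-1],
  [[0,1,0],0,-1],
  [[0,1,0],0,-1],
])

```text
t: 10.18
tool_pos: [0.5201, 0.0059, 0.0405]
orientation: [3.141, 0.0, 1.635]
ft_force: [-0.2, 1.3, -0.1]
width: 0.002
gripper_force: 0.2
```

servo_tool([
  [[0,0.4,0],0,-1],
  [[0,0.7,0],0,-1],
  [[0,0.7,0],0,-1],
])

```text
t: 10.43
tool_pos: [0.5208, 0.006, 0.0405]
orientation: [3.142, 0.0, 1.635]
ft_force: [-0.4, -0.1, 0.6]
width: 0.001
gripper_force: 0.3
```

servo_tool([
  [[0,0.4,0],0,-1],
  [[0,0.7,0],0,-1],
  [[0,0.7,0],0,-1],
])

```text
t: 10.68
tool_pos: [0.5212, 0.006, 0.0405]
orientation: [-3.141, -0.0, 1.635]
ft_force: [-1.6, 0.2, 0.7]
width: 0.003
gripper_force: 1.0
```

```bash
python3 look.py; python3 -c "
import cv2,numpy as np
a=cv2.imread('pics/l_side.png')[195:265,215:345];b=cv2.imread('pics/l_scene.png')[180:250,220:350]
cv2.imwrite('pics/l4.png',np.vstack([cv2.resize(x,(520,280)) for x in(a,b)]))"
```

```text
10.6833 [-64.  -65.9  40.5] [-1.6   0.19  0.7 ]
head 28 [[-49.7, -68.9, 36.4], [-47.3, -58.5, 46.0], [-42.2, -53.4, 55.6]]
head 19 [[-52.2, -77.9, 35.4], [-48.6, -75.0, 46.5], [-43.5, -72.7, 54.2]]
```

View pics/l4.png

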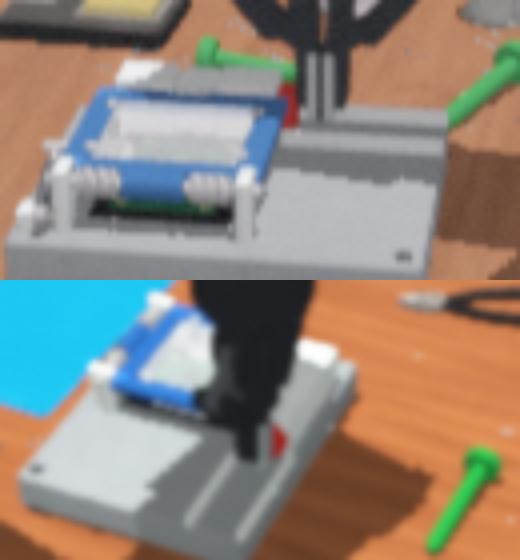

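The side crop shows the red head at (290,105) against the first knuckle, and the reaction force is starting. One more small step will confirm it is seated.

servo_tool([
  [[0,0.4,0],0,-1],
  [[0,0.7,0],0,-1],
  [[0,0.7,0],0,-1],
  [[0,0.7,0],0,-1],
])

```text
t: 11.12
tool_pos: [0.5214, 0.0061, 0.0405]
orientation: [-3.14, -0.0, 1.635]
ft_force: [-6.8, 0.1, 3.4]
width: -0.005
gripper_force: 3.1
```

Seated: the force rose to 7 N with no further motion. I'll back off along the channel and lift clear.

servo_tool([
  [[0,-3,0],0,-1],
  [[0,-8,0],0,-1],
  [[0,-14,0],0,-1],
  [[0,-14,-20],0,-1],
  [[0,-20,-50],0,-1],
  [[0,-40,-85],0,-1],
  [[0,-60,-120],0,-1],
  [[0,-80,-150],0,-1],
  [[0,-80,-150],0,-1],
  [[0,-80,-150],0,-1],
])

```text
t: 11.95
tool_pos: [0.4422, 0.0008, 0.1919]
orientation: [3.138, 0.001, 1.635]
ft_force: [-0.0, -0.9, -0.4]
width: 0.002
gripper_force: 0.0
```

```bash
python3 look.py; python3 -c "
import cv2,numpy as np
a=cv2.imread('pics/l_side.png')[195:265,215:345];b=cv2.imread('pics/l_scene.png')[180:250,220:350]
cv2.imwrite('pics/l5.png',np.vstack([cv2.resize(x,(520,280)) for x in(a,b)]))"
```

```text
11.95 [-143.2  -66.2  191.9] [-0.01 -0.88 -0.4 ]
head 37 [[-49.7, -72.7, 36.5], [-48.0, -60.3, 47.5], [-42.0, -54.0, 55.7]]
head 56 [[-52.2, -77.7, 35.4], [-50.0, -68.4, 46.0], [-44.2, -56.8, 56.2]]
```

View pics/l5.png

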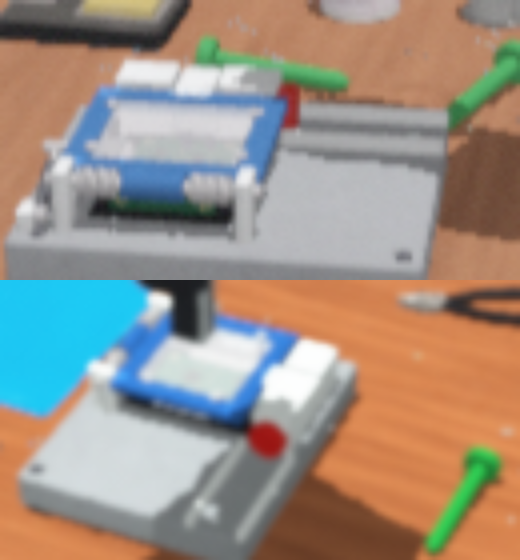

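The head is home against the knuckle, at (290,105) in the top crop and (267,440) in the bottom one. The cover is shut and the tool is clear.

```bash
python3 -c "
from bench import robot
print(robot.hand_in())"
```

```text
the job is handed in; nothing more can be done
None
```

The cover was released just past its snap point and its spring shut it; the locking pin was then pushed until its head was fully home, and the job was handed in at about 12 s with the arm clear of everything.

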